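Slide the aluminium pad plate under the low shelf beneath the sprayer

TASK

The blue dual-head sprayer drips through the low perforated shelf: push the aluminium pad plate across the bench gently with your fingertips and slide it under the shelf, in the bay the sprayer stands over, until the plate's raised front lip sits square against the shelf's front edge. Keep the plate flat on the bench all the way, never gripping, lifting or tipping it, disturb nothing else, and finish with your hand clear.

Things in the scene. Friction and masses are not known exactly. Their poses are not given: they have to be found in the camera images.
- plate: Loose flat aluminium pan with a black ribbed pad, about 0.35 kg: 150 mm along its x, 140 mm along y. Sides and rear have a rim 15 mm high; along the whole front (-x) edge stands a lip, 4 mm thick, 32 mm high. Origin: centre of its underside; +x points from the lip to the rear edge that goes in first. It starts in front of the shelf, off line, turned up to 20 degrees, lip towards the robot.
- plate_lip (a point): Middle of the outer (robot-side) face of the plate's lip, half-way up: 75 mm from the plate's origin along its -x, 16 mm above the bench.
- shelf: Fixed slotted steel shelf, 190 mm deep (x), 384 mm wide (y), deck top 40 mm above the bench. Its front edge is turned down to 19 mm above the bench: the plate's 15 mm rim passes under, its lip stops against it. 12 mm feet run front to back at y = -186, 0, +186 mm. Origin: bench height, middle of the front edge's outer face; +x points in under the shelf, away from the robot, y left.
- bay_left (a point): Middle of the mouth of the left (+y) bay between two feet, 174 mm wide, at bench height in the plane of the shelf's front edge.
- bay_right (a point): Middle of the mouth of the right (-y) bay between two feet, 174 mm wide, at bench height in the plane of the shelf's front edge.
- sprayer: Blue plastic dual-head sprayer, 76 x 100 mm at the foot, 197 mm tall, loose, standing on the shelf deck about 115 mm behind the front edge, over the middle of either the left or the right bay (changes from start to start). Origin: centre of its underside, z up.
- brush_stand: Clear acrylic stand, 76 x 110 mm, with three short brushes, 146 mm tall, loose, on the shelf deck over the other bay. Origin: centre of its underside, z up.
- polish: Orange bottle of polish, 60 mm across, 165 mm tall, loose on the bench to the right. Origin: centre of its underside, z up.
- wax_tin: Green wax tin, 84 mm across, 40 mm high, loose on the bench to the left. Origin: centre of its underside, z up.
- tape_roll: Yellow roll of tape lying flat, 96 mm across, 25 mm high, loose on the bench to the right. Origin: centre of its underside, z up.
- sanding_block: Cork sanding block 110 x 60 x 32 mm, loose on the bench to the left. Origin: centre of its underside, z up.
- aerosol: Green aerosol can with a white cap, 54 mm across, 180 mm tall, loose on the bench to the right of the shelf. Origin: centre of its underside, z up.
- drawer_pull (a point): Pull lip of the red plastic tilt-out drawer (hinged along its lower edge) in the fixed grey unit, 140 mm deep, 210 mm wide, 160 mm high, to the left of the shelf; it stands a little open and is to be left alone. The point is the outer middle of the pull lip.

How it is judged:
At the end, for the whole second after the job is handed in: The plate lies flat and still on the bench in the bay under the sprayer (centres within 75 mm in plan), the outer face of its 4 mm lip at most 10 mm in front of the shelf's front edge (a gap of 6 mm or less), square to the shelf within 0.05 rad (x of plate_lip in the frame of shelf above -0.01 m and angle between the x axis of plate and the x axis of shelf, either way round below 0.05 rad and horizontal distance between plate and sprayer below 0.075 m and height (world z) of plate below 0.004 m and angle between plate's own z axis and vertical below 0.03 rad and linear speed of plate below 0.01 m/s); the robot touches nothing.
It fails at once if the plate is lifted (more than 8 mm) or tipped (more than 0.1 rad) (height (world z) of plate above 0.008 m or angle between plate's own z axis and vertical above 0.1 rad).
It fails at once if the plate is gripped or shoved hard (fingers on it with over 35 N) (contact force between the fingers and plate above 35 N).
It fails at once if the sprayer or the brush stand is moved more than 15 mm or tipped (distance of any of sprayer, brush_stand from where it was at the start of the episode above 0.015 m or angle between any of sprayer, brush_stand's own z axis and vertical above 0.2 rad).
It fails at once if something else on the bench is moved more than 15 mm or tipped (distance of any of polish, wax_tin, tape_roll, sanding_block, aerosol from where it was at the start of the episode above 0.015 m or angle between any of polish, wax_tin, tape_roll, sanding_block, aerosol's own z axis and vertical above 0.2 rad).
It fails at once if the red drawer is moved (more than 15 mm at its pull) (distance of drawer_pull from where it was at the start of the episode above 0.015 m).
It also fails if it takes over 67 s, if anything falls off the work surface, if the arm or the gripper's body presses on something with over 40 N, if the wrist force passes 120 N, or if a joint passes its speed limit or range.

ROBOT

A 7-joint arm with a two-finger parallel gripper is mounted at the origin on the work surface. World frame = base frame: x ahead of the robot, y to its left, z up, the work surface at z = 0. Lengths are in m, angles in rad, forces in N, time in s.
With the tool pointing down it reaches from about 0.4 to 0.85 m from the base axis. Payload 10.4 kg.
Tool frame: the origin (TCP) lies between the finger pads; the fingertips stand 19 mm ahead of it and the grasp point (between the pads) is the TCP; x points along the fingers, y is the direction in which the jaws open and shut, and the axes are right-handed (so a half turn about x gives the same grasp; the last joint's range is limited). The gripper opens to 87 mm and grips with 3 to 60 N. Pads are 19 mm wide; open, the fingers measure 117 mm over their backs; the gripper's body (75 mm by 190 mm) begins 51 mm behind the grasp point.
Start: joints at [-1.127, 0.332, -0.065, 1.46, 0.022, 1.35, -0.088], TCP at [0.281, 0.558, 0.242] pointing down, gripper open.
Joint ranges: [-2.6, 2.6], [-0.5, 2.12], [-1.47, 1.34], [0.16, 2.42], [-1.27, 4.41], [0.06, 2.06], [-2.6, 2.6]. Speed limits (rad/s): [2.22, 2.22, 2.79, 2.79, 3.14, 3.14, 3.14].

INTERFACE

Orientations are given as a unit quaternion [x, y, z, w].
In Python, from bench import r gives the robot as it stands.
- The arm moves only by the tool drive_tool, never from a script. Its argument "motion" is a list of rows, each a list of 4 numbers: the shift along the tool's x, y, z in cm, then the turn about the tool's x in units of 5 degrees (1.0 is 5 degrees). In form: [[tx, ty, tz, twist], ...]. A call has 1 to 20 rows; each row is the pose to reach, as a shift and turn from the pose commanded when the call began, along the tool's axes at that moment; what a row does not reach only later rows make up. A row lasts 1/12 s, in which the tool goes at most 41.7 mm and 7.16 degrees, less where a joint would pass 70% of its speed; a pose out of reach is approached as far as the arm can. A call with a gripper value outside its range is refused whole. "grip" is the closure in counts, from 0 (fully open) to 255 (shut), set as the call begins (left out, the last holds). The fingers move at their own pace and stop on an object; "force" is the grip in N (left out, the last holds). Time passes only in rows, so rows that repeat a pose let the fingers close. It gives the time, the measured TCP pose, the force and the opening at its end, in the units of the state.
- r.read_state(): the state, without advancing time (a new reading comes with each control period).
- r.camera(name): name is "side" or "top" or "wrist"; returns the picture (420x560x3 uint8, red, green, blue); there is no depth.
- r.calibration(name): a dict with "fx", "fy", "cx", "cy" (pixels), "xyz" and "orientation" of the camera in the world. Camera axes: x right, y up, looking along -z (the intrinsics and any distortion apply to the point x, -y, -z); pixel columns grow to the right and rows downward; lengths in m; the calibration is good to about 2 mm. A picture is of the moment at which its call begins: read the wrist's pose just before it. calibration takes no time and is no camera call; for the wrist camera it gives the pose at the moment of the call.
- r.close_job(): hands the job in, once; it reports no verdict.
The state is a dict: "time": time; "joint_positions": joint angles; "joint_vel": joint speeds; "joint_torque": joint torques, N m; "ee_pos": TCP position; "eef_rot": TCP orientation; "ft_force": force on the tool from outside, world axes, zero at the start; "torque": the same for the moment, N m; "width": finger opening in m.
Only numpy, scipy, OpenCV 4.12 (cv2) and the standard library are available. Lean on these libraries where they do the work, as an engineer would, in place of code of your own. Each camera call takes 0.05 s, during which the arm holds its last target.

## Working session

There is one attempt and no reset: what is moved stays moved. The work goes in short steps, Python scripts to look and compute and a tool call to move; the robot and the scene stay as the last step left them, time stands still between calls to the robot, and variables do not carry over. Pictures are saved under pics/ and viewed, and the job is handed in when it is done.

Besides the shell and the picture viewer there is one more tool, called after ">>>" as name([rows], argument=value, ...), one row to a line, values as JSON. drive_tool: Moves the arm, as the interface text tells. Its arguments: {"type":"object","properties":{"motion":{"type":"array","items":{"type":"array","items":{"type":"number"}}},"grip":{"type":"number"},"force":{"type":"number"}},"required":["motion"]}

```bash
mkdir -p pics; ls
python3 - <<'E'
from bench import r
import cv2
print(r.read_state())
for n in ("top","side","wrist"):
    c=r.calibration(n); print(n,c)
    im=r.camera(n); cv2.imwrite(f"pics/{n}0.png",im[:,:,::-1])
E
```

```text
pics
{'time': 0.0, 'joint_positions': array([-1.12660266,  0.33287294, -0.06471091,  1.46096273,  0.02159335,
        1.34987288, -0.08850705]), 'joint_vel': array([ 0.00077871,  0.00119591, -0.00133696, -0.00023046,  0.00056341,
       -0.00153039,  0.00061241]), 'joint_torque': array([ 9.77968048e-04, -6.23277497e+01,  2.49417935e-02, -3.89898348e+01,
       -6.13776804e-02,  3.97927570e-02,  1.28349393e-04]), 'ee_pos': array([0.28109915, 0.55781318, 0.24074305]), 'eef_rot': array([ 0.16304133,  0.6880332 , -0.16402698,  0.68783936]), 'ft_force': array([ 0.7207758 ,  0.43494174, -0.02091094]), 'torque': array([ 0.00566918, -0.0506812 ,  0.05663735]), 'width': 0.08719945368699933}
top {'fx': 544.1738941492787, 'fy': 544.1738941492787, 'cx': 279.82340752709086, 'cy': 211.99691236068654, 'xyz': array([0.39379198, 0.07275675, 1.51434318]), 'orientation': array([ 0.04847973, -0.05308759, -0.70038397,  0.71013641])}
side {'fx': 486.850101075674, 'fy': 486.850101075674, 'cx': 279.15594019978147, 'cy': 211.34835732966005, 'xyz': array([0.361766  , 1.17312987, 1.06714598]), 'orientation': array([-0.04707431,  0.41551385,  0.90218904, -0.10576948])}
wrist {'fx': 321.386215836313, 'fy': 321.386215836313, 'cx': 277.14521853675785, 'cy': 211.00920883513353, 'xyz': array([0.20670662, 0.59539891, 0.38434388]), 'orientation': array([-0.13185187, -0.08031912,  0.51776883,  0.84147452])}
```

View pics/top0.png

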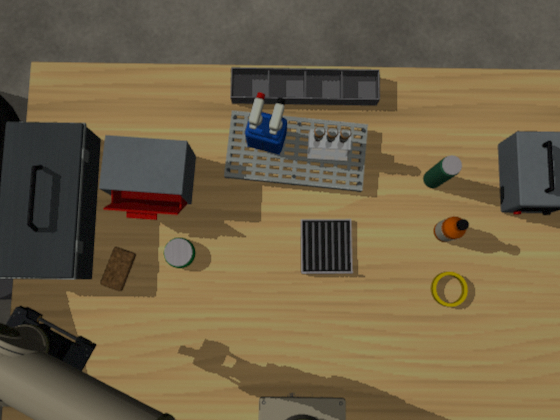

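View pics/side0.png

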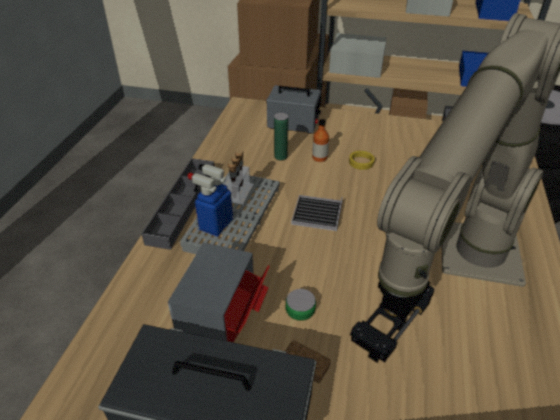

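View pics/wrist0.png

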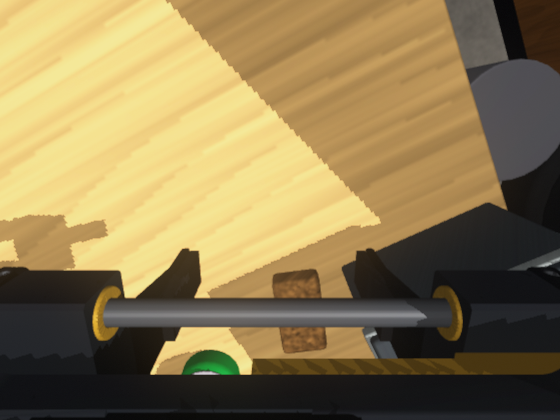

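The top view shows the sprayer at about (265,133), over the left bay. The shelf spans roughly (225..367, 113..190), turned slightly. The plate is at (327,246), to the right of the target bay. I'll zoom in for the corner positions.

Run:
```python
import cv2
im=cv2.imread("pics/top0.png")
c=im[100:290,210:380]
c=cv2.convertScaleAbs(c,alpha=1.6)
c=cv2.resize(c,None,fx=4,fy=4,interpolation=cv2.INTER_CUBIC)
cv2.imwrite("pics/a.png",c[:400]); cv2.imwrite("pics/b.png",c[360:])
```

```text
(no output)
```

View pics/a.png

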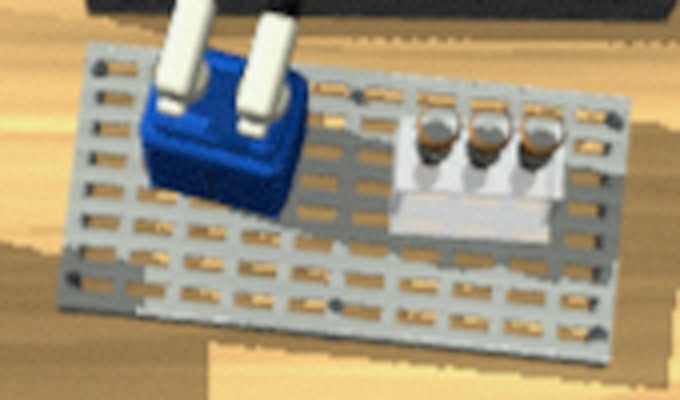

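View pics/b.png

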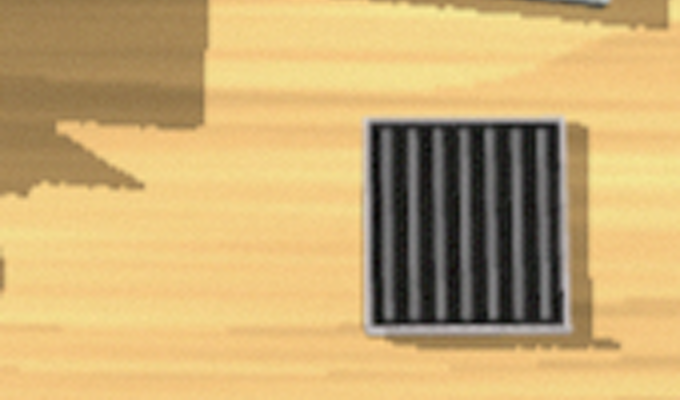

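```bash
cat > h.py <<'E'
import numpy as np
from scipy.spatial.transform import Rotation as R
from scipy.optimize import least_squares
def ray(c,px,z):
    d=np.array([(px[0]-c['cx'])/c['fx'],-(px[1]-c['cy'])/c['fy'],-1.])
    d=R.from_quat(c['orientation']).apply(d)
    return c['xyz']+d*(z-c['xyz'][2])/d[2]
def proj(c,p):
    q=R.from_quat(c['orientation']).inv().apply(np.atleast_2d(p)-c['xyz'])
    return np.c_[c['cx']+c['fx']*q[:,0]/-q[:,2], c['cy']-c['fy']*q[:,1]/-q[:,2]]
def pose(c,model,px,x0):
    model=np.array(model,float);px=np.array(px,float)
    def w(x):
        m=model.copy();cs,s=np.cos(x[2]),np.sin(x[2])
        m[:,0]=x[0]+cs*model[:,0]-s*model[:,1]; m[:,1]=x[1]+s*model[:,0]+cs*model[:,1]; return m
    f=least_squares(lambda x:(proj(c,w(x))-px).ravel(),x0)
    return f.x,np.round(f.fun,1)
SH=[(0,.192,.04),(0,-.192,.04),(.19,-.192,.04),(.19,.192,.04)]
PL=[(.075,.07,.015),(.075,-.07,.015),(-.075,-.07,.032),(-.075,.07,.032)]
E
python3 - <<'E'
from h import *
from bench import r
c=r.calibration("top")
s,e=pose(c,SH,[(224.5,176.5),(361.5,190),(367.75,124.25),(232,110.5)],(.6,0,0));print(s,e)
p,e=pose(c,PL,[(301,219.75),(351,219.5),(352.75,272.75),(301.75,273.5)],(.5,0,0));print(p,e)
for n,px,z in [("shelfFL",(224.5,176.5),.04),("wax",(180,253),.04),("sprfront mid",(262.5,148),.1),("pull",(143,215),.1),("tape",(449,289),.025),("polish",(445,231),.05),("cork",(118,268),.03),("drawer cnr",(182,212),.05)]: print(n,ray(c,px,z))
cs,sn=np.cos(s[2]),np.sin(s[2])
for y in (.093,-.093): print("bay",s[0]-sn*y,s[1]+cs*y)
rel=R.from_euler('z',-s[2]).apply([p[0]-s[0],p[1]-s[1],0]);print(rel,p[2]-s[2])
E
```

```text
[ 0.68771019  0.02906705 -0.08811001] [-0.6 -0.2  0.9  0.4  0.  -0.2 -0.3 -0.1]
[ 0.51715129 -0.06526257  0.01831498] [-0.3 -0.3  0.  -0.3  0.4  0.5 -0.2  0. ]
shelfFL [0.70412728 0.21863389 0.04      ]
wax [0.4913705  0.33300119 0.04      ]
sprfront mid [0.77063316 0.11344679 0.1       ]
pull [0.58549809 0.42311066 0.1       ]
tape [ 0.40474099 -0.39783263  0.025     ]
polish [ 0.56021237 -0.38394255  0.05      ]
cork [0.44910847 0.50092265 0.03      ]
drawer cnr [0.6020094  0.33021112 0.05      ]
bay 0.6958938255599255 0.12170629127148014
bay 0.6795265604605064 -0.06357218193349135
[-0.16159664 -0.10897222  0.        ] 0.10642498911723806
```

```bash
cat >> h.py <<'E'
SX,SY,SYAW=0.6877,0.0291,-0.0881
def s2w(x,y):
    c,s=np.cos(SYAW),np.sin(SYAW); return np.array([SX+c*x-s*y,SY+s*x+c*y])
def w2s(x,y):
    c,s=np.cos(SYAW),np.sin(SYAW); return np.array([c*(x-SX)+s*(y-SY),-s*(x-SX)+c*(y-SY)])
def rel(st,target,jawyaw=None):
    "row (cm, 5deg units) to put TCP at target xyz, jaw (tool y) along yaw (mod pi)"
    M=R.from_quat(st['eef_rot']).as_matrix()
    d=M.T@(np.array(target)-st['ee_pos'])*100
    tw=None
    if jawyaw is not None:
        u=M.T@np.array([np.cos(jawyaw),np.sin(jawyaw),0]); a=np.arctan2(u[2],u[1]); a=(a+np.pi/2)%np.pi-np.pi/2
        tw=np.degrees(a)/5
    return np.round(d,2),tw
def show(st):
    M=R.from_quat(st['eef_rot']).as_matrix()
    print('t',st['time'],'p',st['ee_pos'].round(4),'shelf',w2s(*st['ee_pos'][:2]).round(4),'jawyaw rel shelf',np.degrees(np.arctan2(M[1,1],M[0,1])-SYAW),'x',M[:,0].round(3),'F',st['ft_force'].round(2),'q',st['joint_positions'].round(2))
E
python3 - <<'E'
from h import *
from bench import r
st=r.read_state();show(st)
M=R.from_quat(st['eef_rot']).as_matrix();print(M.round(3))
print(rel(st,(0.517,-.19,.24),0.018))
print(rel(st,(0.5,.25,.24),0.018))
E
```

```text
t 0.15 p [0.2811 0.5579 0.241 ] shelf [-0.4515  0.491 ] jawyaw rel shelf 68.30731475368991 x [-0.    -0.001 -1.   ] F [-0.45  0.68 -0.33] q [-1.13  0.33 -0.06  1.46  0.02  1.35 -0.09]
[[-0.     0.45   0.893]
 [-0.001  0.893 -0.45 ]
 [-1.    -0.001  0.   ]]
(array([  0.16, -56.18,  54.72]), np.float64(12.445649276971201))
(array([  0.12, -17.65,  33.4 ]), np.float64(12.445649276971201))
```

>>> drive_tool([
  [0, -2, 3.5, 1],
  [0, -4, 7, 2],
  [0, -6, 10.5, 3],
  [0, -8, 14, 4],
  [0, -10, 17.5, 5],
  [0, -12, 21, 6],
  [0, -14, 24.5, 7],
  [0, -16, 28, 8],
  [0, -18, 31, 9],
  [0, -21, 33.5, 10],
  [0, -24.5, 35.5, 11],
  [0, -28, 37.5, 12],
  [0, -31.5, 39.5, 12.45],
  [0, -35, 41.5, 12.45],
  [0, -38.5, 44, 12.45],
  [0, -42, 46.5, 12.45],
  [0, -45.5, 48.5, 12.45],
  [0, -49, 50.5, 12.45],
  [0, -52.5, 52.6, 12.45],
  [0, -56.2, 54.7, 12.45],
], grip=0)

```text
time: 1.82
ee_pos: [0.5165, -0.1908, 0.2416]
eef_rot: [0.496, 0.504, -0.495, 0.505]
ft_force: [1.4, 0.8, 0.5]
width: 0.087
```

Run:
```python
from h import *
from bench import r
import cv2
st=r.read_state();show(st)
print(r.calibration("wrist"))
cv2.imwrite("pics/w1.png",r.camera("wrist")[:,:,::-1])
cv2.imwrite("pics/t1.png",r.camera("top")[:,:,::-1])
```

```text
t 1.8167 p [ 0.5165 -0.1908  0.2416] shelf [-0.1512 -0.2341] jawyaw rel shelf 6.080687409348104 x [ 0.  0. -1.] F [1.38 0.83 0.47] q [-0.29  0.18  0.63  1.69 -0.11  1.31  0.39]
{'fx': 321.386215836313, 'fy': 321.386215836313, 'cx': 277.14521853675785, 'cy': 211.00920883513353, 'xyz': array([ 0.51578062, -0.10704681,  0.38514644]), 'orientation': array([-0.15422538, -0.00156184,  0.00838751,  0.98799886])}
```

View pics/w1.png

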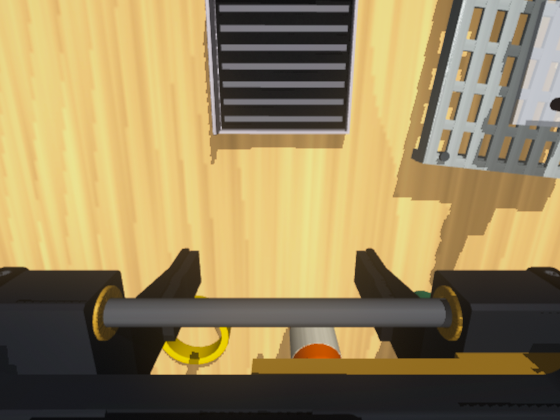

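View pics/t1.png

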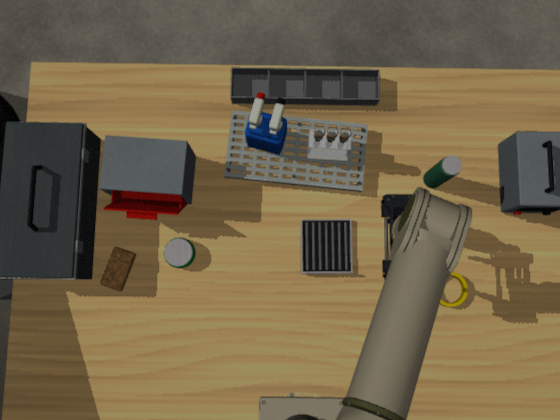

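Run:
```python
from h import *
from bench import r
c=r.calibration("wrist")
a=ray(c,(217,132),.032);b=ray(c,(350,131),.015);print(a,b,np.linalg.norm((a-b)[:2]),np.arctan2(b[1]-a[1],b[0]-a[0]))
f=ray(c,(432,165),.04);print(f,w2s(*f[:2]))
p=np.array([.5172,-.0653]);print(w2s(*(p+R.from_euler('z',.0183).as_matrix()[:2,:2]@[-.075,-.07])), w2s(*a[:2]))
st=r.read_state()
print(rel(st,(.5184,-.16,.025),.0183))
```

```text
[ 0.4511015  -0.13834477  0.032     ] [ 0.59696507 -0.13747228  0.015     ] 0.14586618077229588 0.005981449482281232
[ 0.68257319 -0.17079981  0.04      ] [ 0.01248148 -0.19957562]
[-0.22867477 -0.18660461] [-0.2209481  -0.18761274]
(array([21.66,  0.36, -3.73]), np.float64(-0.118589334519239))
```

>>> drive_tool([
  [3, 0, 0, 0],
  [6, 0, 0, -0.1],
  [9.5, 0.2, 0, -0.1],
  [13, 0.2, 0, -0.1],
  [16.5, 0.2, 0, -0.1],
  [19, 0.2, -0.5, -0.1],
  [20.5, 0.2, -1.0, -0.1],
  [21.2, 0.2, -1.5, -0.1],
  [21.6, 0.2, -2, -0.1],
  [21.6, 0.2, -2.5, -0.1],
  [21.6, 0.2, -2.7, -0.1],
  [21.6, 0.2, -2.7, -0.1],
])

```text
time: 2.92
ee_pos: [0.5193, -0.1613, 0.0267]
eef_rot: [0.494, 0.506, -0.493, 0.507]
ft_force: [0.6, 0.9, 0.9]
width: 0.0864
```

Run:
```python
from h import *
from bench import r
import cv2
st=r.read_state();show(st)
cv2.imwrite("pics/w2.png",r.camera("wrist")[:,:,::-1])
print(r.calibration("wrist"))
```

```text
t 2.9167 p [ 0.5193 -0.1613  0.0267] shelf [-0.151  -0.2045] jawyaw rel shelf 6.613030649463351 x [ 0.002  0.    -1.   ] F [0.61 0.93 0.9 ] q [-0.25  0.42  0.55  1.92 -0.28  0.88  0.47]
{'fx': 321.386215836313, 'fy': 321.386215836313, 'cx': 277.14521853675785, 'cy': 211.00920883513353, 'xyz': array([ 0.51743609, -0.07804396,  0.17015743]), 'orientation': array([-0.15433488, -0.00299612,  0.01260411,  0.98793365])}
```

View pics/w2.png

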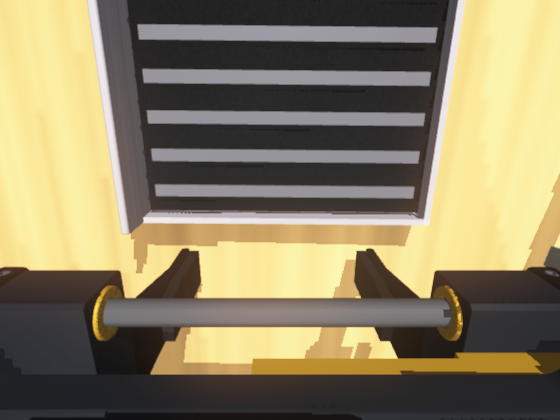

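Run:
```python
from h import *
from bench import r
c=r.calibration("wrist")
for px,z in [((148,217),.015),((425,222),.015),((124,233),.032),((428,222),.015)]: print(ray(c,px,z))
print(proj(c,[(.519,-.1513,.008),(.47,-.1513,.008),(.57,-.1513,.008)]))
st=r.read_state();M=R.from_quat(st['eef_rot']).as_matrix();print(M.round(3))
```

```text
[ 0.45333327 -0.13257499  0.015     ]
[ 0.59502139 -0.13172291  0.015     ]
[ 0.44855243 -0.13469158  0.032     ]
[ 0.59656164 -0.13168423  0.015     ]
[[275.94928204 247.94961531]
 [186.65028313 245.90837819]
 [368.37879519 250.06241115]]
[[ 0.002  1.     0.027]
 [ 0.     0.027 -1.   ]
 [-1.     0.002 -0.   ]]
```

>>> drive_tool([
  [0, 0.1, -0.8, 0],
  [0, 0.15, -1.3, 0],
  [0, 0.2, -1.6, 0],
  [0, 0.2, -1.9, 0],
  [0, 0.25, -2.3, 0],
  [0, 0.3, -2.8, 0],
  [0, 0.4, -3.4, 0.05],
  [0, 0.45, -4.0, 0.1],
  [0, 0.55, -4.7, 0.15],
  [0, 0.6, -5.4, 0.2],
  [0, 0.7, -6.1, 0.25],
  [0, 0.8, -6.8, 0.3],
  [0, 0.85, -7.5, 0.35],
  [0, 0.95, -8.2, 0.4],
  [0, 1.0, -8.9, 0.45],
  [0, 1.1, -9.6, 0.5],
  [0, 1.2, -10.3, 0.55],
  [0, 1.25, -11.0, 0.6],
  [0, 1.3, -11.5, 0.65],
  [0, 1.35, -11.8, 0.65],
])

```text
time: 4.63
ee_pos: [0.5287, -0.0426, 0.0254]
eef_rot: [0.507, 0.493, -0.507, 0.492]
ft_force: [-1.2, -2.7, 2.5]
width: 0.0872
```

Run:
```python
from h import *
from bench import r
import cv2
st=r.read_state();show(st)
M=R.from_quat(st['eef_rot']).as_matrix();print(M.round(3))
print(r.calibration("wrist"))
cv2.imwrite("pics/w3.png",r.camera("wrist")[:,:,::-1])
cv2.imwrite("pics/t3.png",r.camera("top")[:,:,::-1])
```

```text
t 4.6333 p [ 0.5287 -0.0426  0.0254] shelf [-0.1521 -0.0854] jawyaw rel shelf 3.327182729301816 x [-0.  0. -1.] F [-1.22 -2.74  2.5 ] q [-0.46  0.4   0.53  1.95 -0.26  0.86  0.18]
[[-0.    1.   -0.03]
 [ 0.   -0.03 -1.  ]
 [-1.   -0.   -0.  ]]
{'fx': 321.386215836313, 'fy': 321.386215836313, 'cx': 277.14521853675785, 'cy': 211.00920883513353, 'xyz': array([0.53209222, 0.04109011, 0.1689832 ]), 'orientation': array([-0.15418281,  0.00246527, -0.015344  ,  0.98792011])}
```

View pics/w3.png

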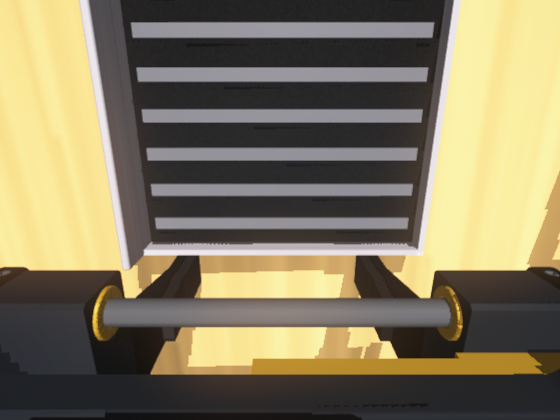

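View pics/t3.png

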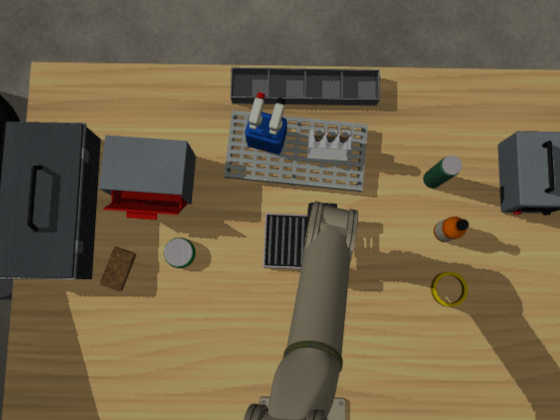

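>>> drive_tool([
  [0, 0, -0.4, 0.05],
  [0, 0.05, -1.0, 0.1],
  [0, 0.1, -1.7, 0.15],
  [0, 0.15, -2.4, 0.2],
  [0, 0.2, -3.1, 0.25],
  [0, 0.2, -3.8, 0.3],
  [0, 0.25, -4.5, 0.35],
  [0, 0.3, -5.2, 0.4],
  [0, 0.35, -5.9, 0.45],
  [0, 0.4, -6.6, 0.5],
  [0, 0.4, -7.3, 0.55],
  [0, 0.45, -8.0, 0.6],
  [0, 0.5, -8.7, 0.65],
  [0, 0.55, -9.3, 0.65],
  [0, 0.55, -9.7, 0.67],
  [0, 0.57, -9.9, 0.67],
  [0, 0.57, -9.9, 0.67],
])

```text
time: 6.15
ee_pos: [0.5375, 0.0558, 0.0256]
eef_rot: [0.522, 0.477, -0.521, 0.477]
ft_force: [0.0, -0.0, -0.2]
width: 0.0871
```

Run:
```python
from h import *
from bench import r
import cv2
st=r.read_state();show(st)
M=R.from_quat(st['eef_rot']).as_matrix();print(M.round(3))
print(r.calibration("wrist"))
cv2.imwrite("pics/w4.png",r.camera("wrist")[:,:,::-1])
im=r.camera("top")[:,:,::-1]
c=cv2.convertScaleAbs(im[100:290,210:380],alpha=1.5)
cv2.imwrite("pics/t4.png",cv2.resize(c,None,fx=3.1,fy=3.1,interpolation=cv2.INTER_CUBIC))
```

```text
t 6.15 p [0.5375 0.0558 0.0256] shelf [-0.1519  0.0133] jawyaw rel shelf -0.009913898617327216 x [ 0.  0. -1.] F [ 0.04 -0.01 -0.24] q [-0.62  0.41  0.51  1.92 -0.26  0.87 -0.07]
[[ 0.     0.996 -0.088]
 [ 0.    -0.088 -0.996]
 [-1.     0.    -0.   ]]
{'fx': 321.386215836313, 'fy': 321.386215836313, 'cx': 277.14521853675785, 'cy': 211.00920883513353, 'xyz': array([0.54578184, 0.13916844, 0.16913075]), 'orientation': array([-0.15402459,  0.00678189, -0.0441321 ,  0.98705764])}
```

View pics/w4.png

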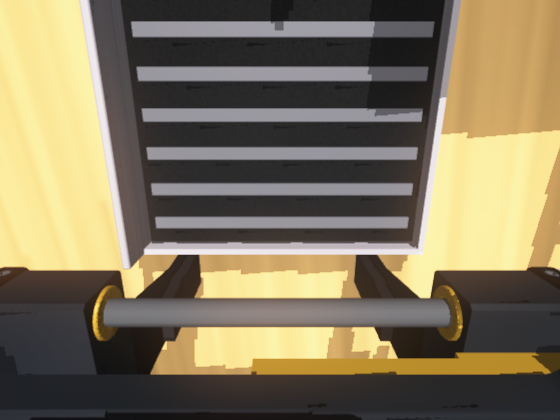

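View pics/t4.png

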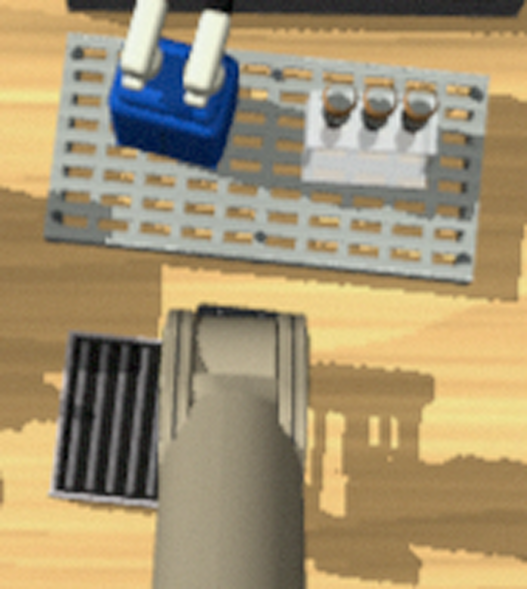

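Run:
```python
from h import *
from bench import r
c=r.calibration("top")
for px,z in [((232.6,207.7),.015),((226.5,259.7),.032)]:
    p=ray(c,px,z); print(p,w2s(*p[:2]))
c=r.calibration("wrist")
for px,z in [((147,247),.015),((421,254),.015),((125,269),.032)]:
    p=ray(c,px,z); print(p,w2s(*p[:2]))
st=r.read_state()
print(proj(c,[np.r_[s2w(-.06,.016),.015],np.r_[s2w(-.24,.016),.015]]))
```

```text
[0.62110546 0.19609751 0.015     ] [-0.08102972  0.16049045]
[0.47546049 0.20758172 0.032     ] [-0.22712029  0.15911539]
[0.4719802  0.07591814 0.015     ] [-0.21900251  0.02765623]
[0.61473535 0.0589878  0.015     ] [-0.07531138  0.02335202]
[0.4672817  0.07254965 0.032     ] [-0.22338642  0.02388739]
[[447.85985528 266.51514063]
 [110.37832032 267.14016173]]
```

>>> drive_tool([
  [0, 0, 0.5, 0],
  [0, 0, 1.5, 0],
  [-0.5, 0, 3.0, 0],
  [-3, 0, 4.0, 0],
  [-6, 0, 4.0, 0],
  [-8, -0.5, 4.0, -1],
  [-8, -2, 3.0, -2.4],
  [-8, -3.5, 2.0, -3.8],
  [-8, -5, 1.0, -5.2],
  [-8, -6.5, 0, -6.6],
  [-8, -8, -1.5, -8],
  [-8, -9.5, -3, -9.4],
  [-8, -10.5, -4.5, -10.8],
  [-8, -11.5, -6, -12.2],
  [-8, -11.5, -7, -13.6],
  [-8, -11.5, -8, -15],
  [-8, -11.5, -8, -16.4],
  [-8, -11.5, -8, -17.8],
  [-8, -11.5, -8, -18],
  [-8, -11.5, -8, -18],
])

```text
time: 7.92
ee_pos: [0.4303, 0.1437, 0.1057]
eef_rot: [0.033, 0.706, -0.033, 0.706]
ft_force: [-0.0, -0.4, 0.0]
width: 0.0873
```

Run:
```python
from h import *
from bench import r
import cv2
st=r.read_state();show(st)
M=R.from_quat(st['eef_rot']).as_matrix();print(M.round(3))
print(r.calibration("wrist"))
im=r.camera("top")[:,:,::-1]
cv2.imwrite("pics/t5.png",im)
cv2.imwrite("pics/w5.png",r.camera("wrist")[:,:,::-1])
cv2.imwrite("pics/s5.png",r.camera("side")[:,:,::-1])
```

```text
t 7.9167 p [0.4303 0.1437 0.1057] shelf [-0.2665  0.0915] jawyaw rel shelf 89.72521212021971 x [ 0.  0. -1.] F [-0.01 -0.39  0.04] q [-0.73  0.08  0.32  2.07 -0.03  0.99  1.08]
[[ 0.     0.093  0.996]
 [ 0.     0.996 -0.093]
 [-1.     0.     0.   ]]
{'fx': 321.386215836313, 'fy': 321.386215836313, 'cx': 277.14521853675785, 'cy': 211.00920883513353, 'xyz': array([0.34706794, 0.15093072, 0.24923684]), 'orientation': array([-0.11420637, -0.10394669,  0.66506102,  0.73064754])}
```

View pics/t5.png

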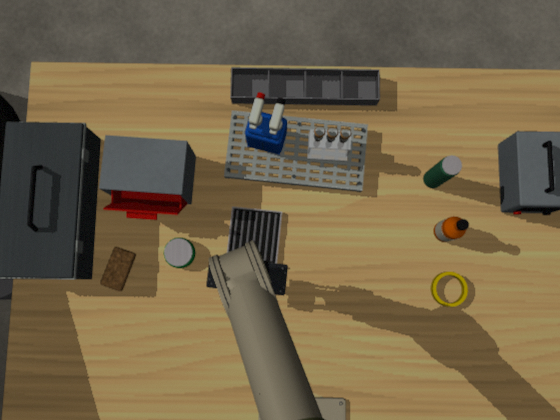

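View pics/w5.png

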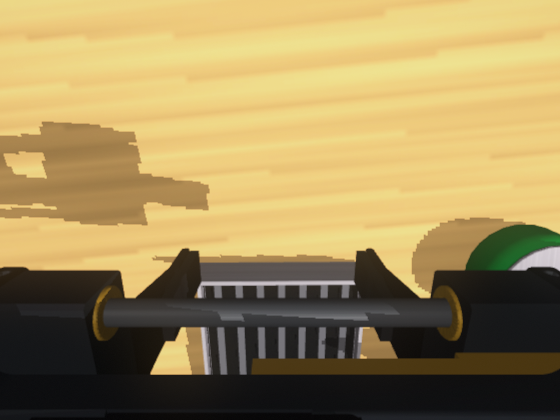

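View pics/s5.png

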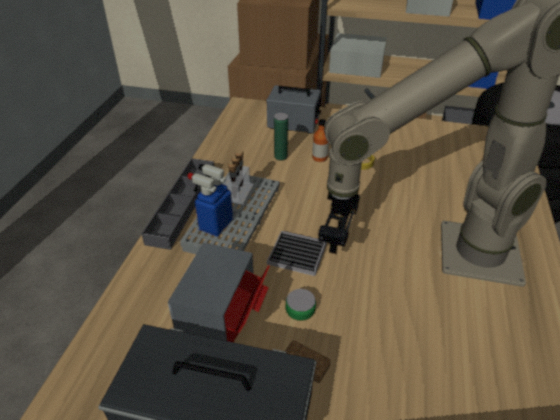

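Run:
```python
from h import *
from bench import r
import cv2
c=r.calibration("wrist")
for px,z in [((280,262.5),0),((280,281),.032),((210,263),0),((350,263),0),((205,281),.032),((355,281),.032)]:
    p=ray(c,px,z); print(px,p.round(4),w2s(*p[:2]).round(4))
im=cv2.imread("pics/t5.png"); k=cv2.convertScaleAbs(im[165:270,215:315],alpha=1.6)
cv2.imwrite("pics/t5z.png",cv2.resize(k,None,fx=5.5,fy=5.5,interpolation=cv2.INTER_CUBIC))
im=cv2.imread("pics/w5.png"); k=cv2.convertScaleAbs(im[230:390,170:390],alpha=1.6)
cv2.imwrite("pics/w5z.png",cv2.resize(k,None,fx=3.5,fy=3.5,interpolation=cv2.INTER_CUBIC))
```

```text
(280, 262.5) [0.4728 0.1422 0.    ] [-0.224   0.0938]
(280, 281) [0.4722 0.142  0.032 ] [-0.2246  0.0935]
(210, 263) [0.4677 0.0823 0.    ] [-0.2239  0.0337]
(350, 263) [0.4789 0.202  0.    ] [-0.2232  0.1539]
(205, 281) [0.4668 0.085  0.032 ] [-0.2249  0.0363]
(355, 281) [0.4776 0.1989 0.032 ] [-0.2242  0.1507]
```

View pics/t5z.png

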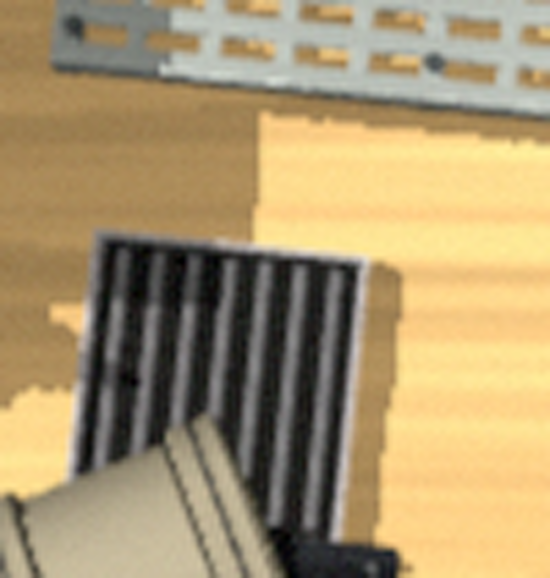

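View pics/w5z.png

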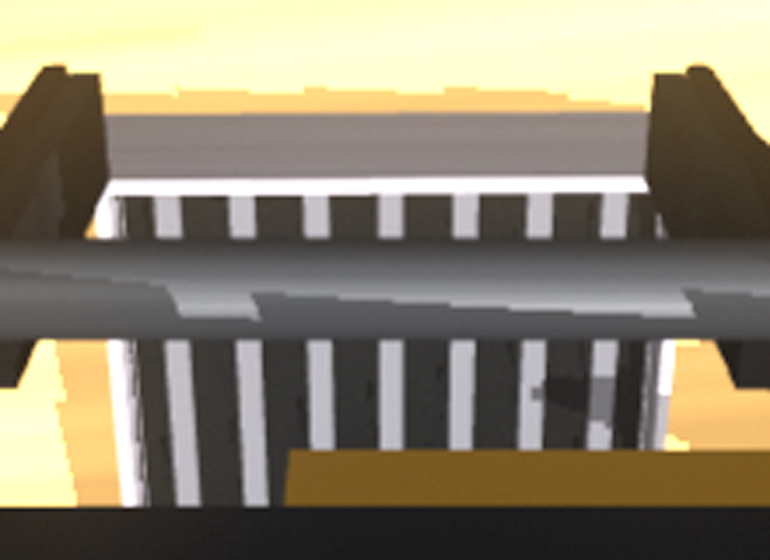

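Run:
```python
from h import *
from bench import r
c=r.calibration("top")
for px,z in [((232.8,207.4),.015),((281.4,212.6),.015),((224.5,177.4),.04),((315,185.3),.04),((224.5,178),.02),((361.5,191.5),.02)]:
    p=ray(c,px,z); print(px,p.round(4),w2s(*p[:2]).round(4))
```

```text
(232.8, 207.4) [0.622  0.1956 0.015 ] [-0.0801  0.16  ]
(281.4, 212.6) [0.6093 0.06   0.015 ] [-0.0808  0.0239]
(224.5, 177.4) [0.7016 0.2186 0.04  ] [-0.0028  0.19  ]
(315, 185.3) [ 0.6831 -0.0315  0.04  ] [ 0.0007 -0.0608]
(224.5, 178) [0.7041 0.2205 0.02  ] [-0.0005  0.1921]
(361.5, 191.5) [ 0.6713 -0.1629  0.02  ] [ 0.0006 -0.1927]
```

>>> drive_tool([
  [2, 0, 0, -0.05],
  [4, 0, 0, -0.05],
  [6, 0, 0, -0.05],
  [7.3, 0, 0, -0.05],
  [7.8, 0, 0, -0.05],
  [7.8, 0, 1.0, -0.05],
  [7.8, 0, 2.0, -0.05],
  [7.8, 0, 2.6, -0.05],
  [7.8, 0, 3.0, -0.05],
  [7.8, 0, 3.4, -0.05],
  [7.8, 0, 4.0, -0.05],
  [7.8, 0, 4.6, -0.05],
  [7.8, 0, 5.3, -0.05],
  [7.8, 0, 6.0, -0.05],
  [7.8, 0, 6.7, -0.05],
  [7.8, 0, 7.4, -0.05],
  [7.8, 0, 8.1, -0.05],
  [7.8, 0, 8.7, -0.05],
  [7.8, 0, 9.0, -0.05],
  [7.8, 0, 9.0, -0.05],
])

```text
time: 9.73
ee_pos: [0.5207, 0.1367, 0.0275]
eef_rot: [0.03, 0.706, -0.03, 0.707]
ft_force: [0.2, -0.8, 0.2]
width: 0.0874
```

Run:
```python
from h import *
from bench import r
import cv2
st=r.read_state();show(st)
print(r.calibration("wrist")['xyz'])
cv2.imwrite("pics/w6.png",r.camera("wrist")[:,:,::-1])
im=r.camera("top")[:,:,::-1]
cv2.imwrite("pics/t6.png",im)
k=cv2.convertScaleAbs(im[165:270,215:315],alpha=1.6)
cv2.imwrite("pics/t6z.png",cv2.resize(k,None,fx=5.5,fy=5.5,interpolation=cv2.INTER_CUBIC))
```

```text
t 9.7333 p [0.5207 0.1367 0.0275] shelf [-0.1758  0.0925] jawyaw rel shelf 90.1733974824438 x [ 0.001 -0.    -1.   ] F [ 0.16 -0.83  0.22] q [-0.62  0.38  0.33  1.92 -0.16  0.87  1.27]
[0.43733031 0.14336587 0.17094742]
```

View pics/w6.png

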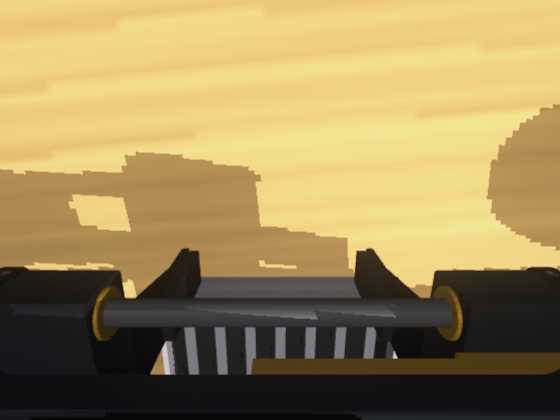

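View pics/t6z.png

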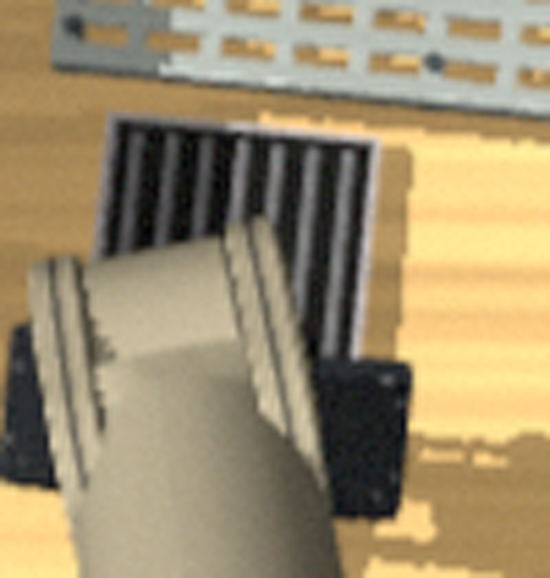

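>>> drive_tool([
  [0, 0, 0.4, 0],
  [0, 0, 1.0, 0],
  [0, 0, 1.7, 0],
  [0, 0, 2.4, 0],
  [0, 0, 3.1, 0],
  [0, 0, 3.8, 0],
  [0, 0, 4.5, 0],
  [0, 0, 5.2, 0],
  [0, 0, 5.9, 0],
  [0, 0, 6.6, 0],
  [0, 0, 7.4, 0],
  [0, 0, 8.2, 0],
  [0, 0, 9.0, 0],
  [0, 0, 9.8, 0],
  [0, 0, 10.6, 0],
  [0, 0, 11.4, 0],
  [0, 0, 12.2, 0],
  [0, 0, 12.9, 0],
  [0, 0, 13.3, 0],
  [0, 0, 13.3, 0],
])

```text
time: 11.5
ee_pos: [0.6533, 0.1255, 0.0276]
eef_rot: [0.03, 0.706, -0.03, 0.707]
ft_force: [0.3, -0.5, 0.1]
width: 0.0869
```

Run:
```python
from h import *
from bench import r
import cv2
st=r.read_state();show(st)
im=r.camera("top")[:,:,::-1]
k=cv2.convertScaleAbs(im[105:210,215:315],alpha=1.6)
cv2.imwrite("pics/t7z.png",cv2.resize(k,None,fx=5.5,fy=5.5,interpolation=cv2.INTER_CUBIC))
cv2.imwrite("pics/s7.png",r.camera("side")[:,:,::-1])
```

```text
t 11.5 p [0.6533 0.1255 0.0276] shelf [-0.0428  0.093 ] jawyaw rel shelf 90.18461864558147 x [ 0.001 -0.    -1.   ] F [ 0.29 -0.49  0.14] q [-0.5   0.62  0.32  1.57 -0.22  0.99  1.38]
```

View pics/t7z.png

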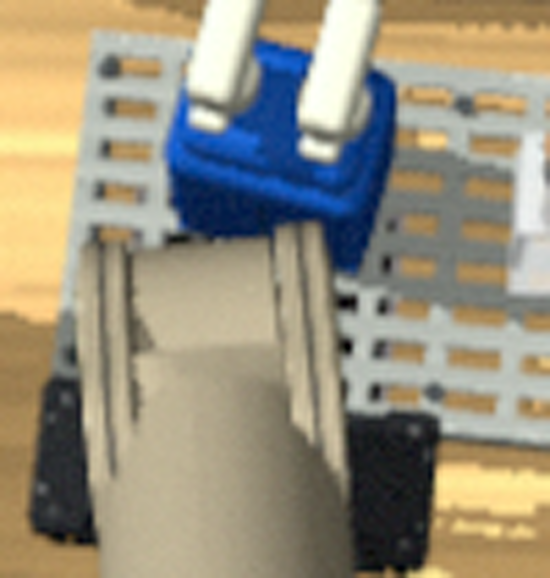

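View pics/s7.png

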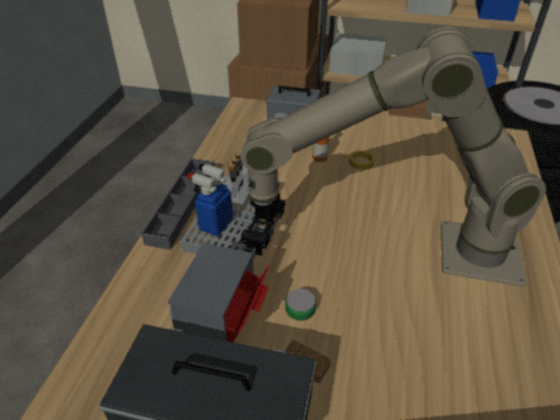

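Run:
```python
from h import *
from bench import r
c=r.calibration("top")
for z in (.25,.35,.45):
    p=ray(c,(265.9,145.9),z); print(z,w2s(*p[:2]).round(4))
p=ray(c,(215+290/5.5,105+235/5.5),.05);print('spr front-ish',w2s(*p[:2]))
```

```text
0.25 [0.0417 0.076 ]
0.35 [0.015  0.0714]
0.45 [-0.0118  0.0667]
spr front-ish [0.09059689 0.07962607]
```

>>> drive_tool([
  [0, 0, 0.3, 0],
  [0, 0, 0.7, 0],
  [0, 0, 1.1, 0],
  [0, 0, 1.5, 0],
  [0, 0, 1.8, 0],
  [0, 0, 2.1, 0],
  [0, 0, 2.2, 0],
  [0, 0, 2.2, 0],
])

```text
time: 12.27
ee_pos: [0.6745, 0.1238, 0.0275]
eef_rot: [0.03, 0.706, -0.03, 0.707]
ft_force: [-0.8, 0.1, -0.9]
width: 0.0872
```

Run:
```python
from h import *
from bench import r
import cv2
st=r.read_state();show(st)
cv2.imwrite("pics/w8.png",r.camera("wrist")[:,:,::-1])
cv2.imwrite("pics/s8.png",r.camera("side")[:,:,::-1])
```

```text
t 12.2667 p [0.6745 0.1238 0.0275] shelf [-0.0214  0.0932] jawyaw rel shelf 90.19644226496811 x [ 0.001  0.    -1.   ] F [-0.75  0.15 -0.9 ] q [-0.48  0.66  0.32  1.5  -0.23  1.02  1.39]
```

View pics/w8.png

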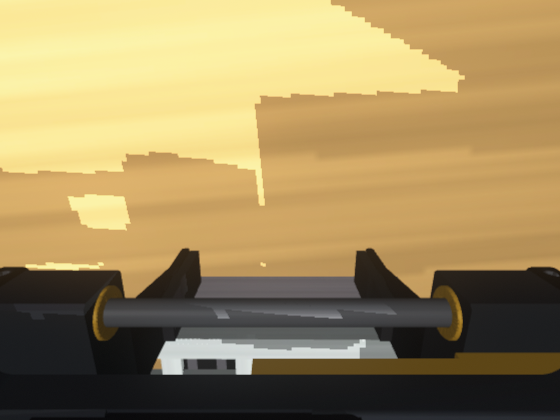

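View pics/s8.png

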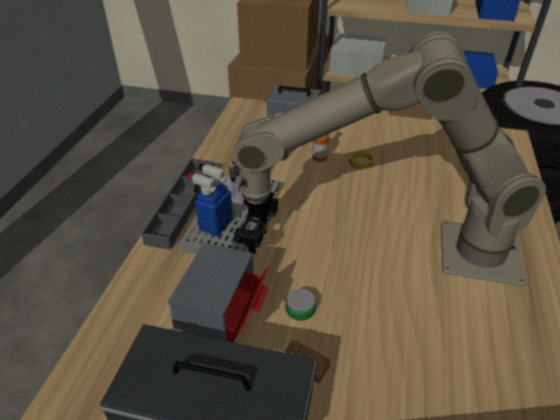

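>>> drive_tool([
  [0, 0, 0.1, 0],
  [0, 0, 0.2, 0],
  [0, 0, 0.3, 0],
  [0, 0, 0.4, 0],
  [0, 0, 0.5, 0],
  [0, 0, 0.5, 0],
  [0, 0, 0.5, 0],
])

```text
time: 12.95
ee_pos: [0.6793, 0.1236, 0.0276]
eef_rot: [0.03, 0.706, -0.03, 0.707]
ft_force: [-2.0, -0.5, 2.2]
width: 0.0869
```

>>> drive_tool([
  [0, 0, 0.05, 0],
  [0, 0, 0.1, 0],
  [0, 0, 0.15, 0],
  [0, 0, 0.2, 0],
  [0, 0, 0.2, 0],
  [0, 0, 0.2, 0],
])

```text
time: 13.45
ee_pos: [0.6811, 0.1234, 0.0276]
eef_rot: [0.03, 0.706, -0.03, 0.707]
ft_force: [-2.4, 1.0, 3.3]
width: 0.0868
```

>>> drive_tool([
  [0, 0, 0.05, 0],
  [0, 0, 0.1, 0],
  [0, 0, 0.15, 0],
  [0, 0, 0.2, 0],
  [0, 0, 0.2, 0],
  [0, 0, 0.2, 0],
])

```text
time: 13.95
ee_pos: [0.6826, 0.1232, 0.0275]
eef_rot: [0.03, 0.707, -0.03, 0.706]
ft_force: [-6.4, 0.4, 5.5]
width: 0.0865
```

Run:
```python
from h import *
from bench import r
import cv2
st=r.read_state();show(st)
k=r.camera("wrist")[:,:,::-1][240:380,120:440]
cv2.imwrite("pics/w9.png",cv2.resize(k,None,fx=2.5,fy=2.5,interpolation=cv2.INTER_CUBIC))
```

```text
t 13.95 p [0.6826 0.1232 0.0275] shelf [-0.0134  0.0933] jawyaw rel shelf 90.19565538601876 x [-0.001  0.    -1.   ] F [-6.36  0.44  5.46] q [-0.47  0.67  0.32  1.48 -0.23  1.03  1.39]
```

View pics/w9.png

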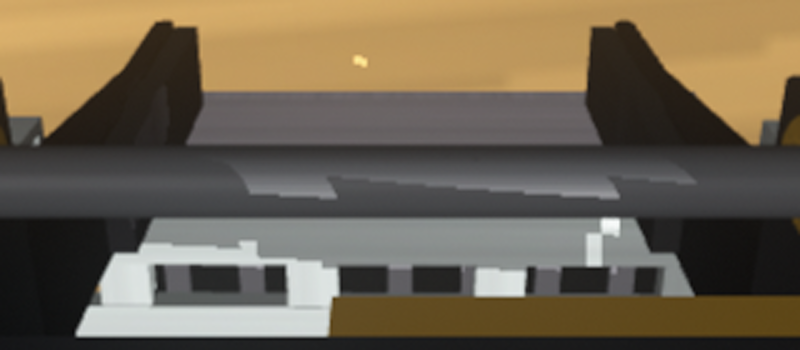

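>>> drive_tool([
  [0, 0, 0.05, 0],
  [0, 0, 0.1, 0],
  [0, 0, 0.1, 0],
  [0, 0, 0.1, 0],
])

```text
time: 14.33
ee_pos: [0.6827, 0.1232, 0.0275]
eef_rot: [0.03, 0.708, -0.03, 0.705]
ft_force: [-11.4, 1.1, 8.6]
width: 0.0869
```

The TCP has stopped moving (0.1 mm of travel for 1 mm commanded) while the force rises, so the lip is seated. I'll back straight off, then go up and away so the cameras can see the plate.

>>> drive_tool([
  [0, 0, -0.2, 0],
  [0, 0, -0.5, 0],
  [0, 0, -1.0, 0],
  [0, 0, -2.0, 0],
  [0, 0, -3.5, 0],
  [0, 0, -5.0, 0],
  [-2, 0, -7, 0],
  [-5, 0, -9, 0],
  [-8, 0, -11, 0],
  [-11, 0, -13, 0],
  [-14, 0, -15, 0],
  [-17, 1, -17, 0],
  [-18, 3, -19, 0],
  [-18, 6, -20, 0],
  [-18, 9, -20, 0],
  [-18, 12, -20, 0],
  [-18, 15, -20, 0],
  [-18, 18, -20, 0],
  [-18, 20, -20, 0],
  [-18, 20, -20, 0],
])

```text
time: 16.0
ee_pos: [0.5002, 0.3443, 0.2069]
eef_rot: [0.029, 0.707, -0.027, 0.706]
ft_force: [-0.4, 0.9, 0.6]
width: 0.0874
```

Run:
```python
from h import *
from bench import r
import cv2
st=r.read_state();show(st)
im=r.camera("top")[:,:,::-1]; cv2.imwrite("pics/t10.png",im)
k=cv2.convertScaleAbs(im[105:210,215:315],alpha=1.6)
cv2.imwrite("pics/t10z.png",cv2.resize(k,None,fx=5.5,fy=5.5,interpolation=cv2.INTER_CUBIC))
im=r.camera("side")[:,:,::-1]; cv2.imwrite("pics/s10.png",im)
```

```text
t 16.0 p [0.5002 0.3443 0.2069] shelf [-0.2145  0.2975] jawyaw rel shelf 90.5263029826685 x [-0.     0.002 -1.   ] F [-0.4   0.92  0.6 ] q [-0.87  0.31  0.24  1.57 -0.08  1.27  0.87]
```

View pics/t10.png

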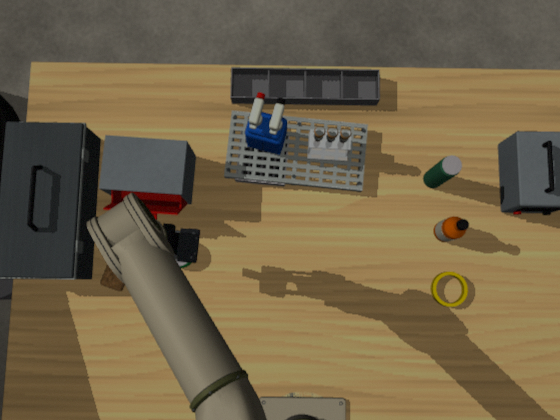

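View pics/t10z.png

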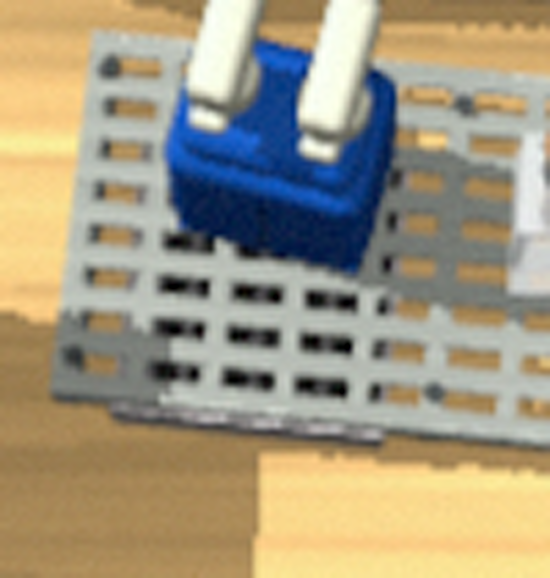

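View pics/s10.png

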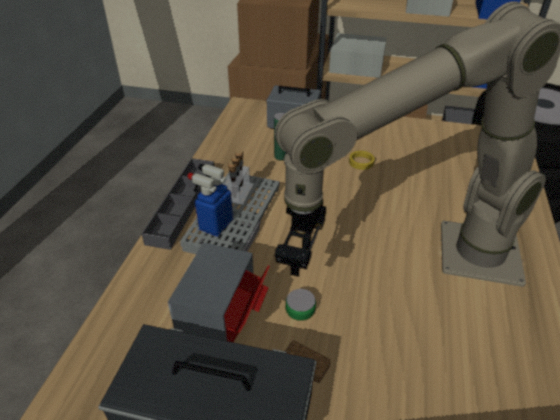

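Run:
```python
from h import *
from bench import r
c=r.calibration("top")
def P(u,v): return (215+u/5.5,105+v/5.5)
for q,z in [((113,417),.032),((380,442),.032),((113,405),.032),((380,431),.032)]:
    p=ray(c,P(*q),z); print(q,w2s(*p[:2]).round(4))
# predicted lip outer top corners if seated at -.004
print((proj(c,[np.r_[s2w(-.004,.163),.032],np.r_[s2w(-.004,.023),.032],np.r_[s2w(-.004,.163),0],np.r_[s2w(-.004,.023),0],np.r_[s2w(0,.192),.04],np.r_[s2w(0,.0),.04]])-[215,105])*5.5)
import cv2
im=cv2.imread("pics/t10.png"); k=cv2.convertScaleAbs(im[168:195,220:300],alpha=1.8)
cv2.imwrite("pics/t10y.png",cv2.resize(k,None,fx=10,fy=10,interpolation=cv2.INTER_NEAREST))
```

```text
(113, 417) [-0.0077  0.1593]
(380, 442) [-0.0066  0.0241]
(113, 405) [-0.0016  0.16  ]
(380, 431) [-0.001   0.0246]
[[106.56421961 409.11366594]
 [382.64724321 437.10737047]
 [111.23381906 421.69582432]
 [381.64473435 449.12223597]
 [ 48.84593959 392.29018438]
 [429.31487643 430.85820833]]
```

View pics/t10y.png

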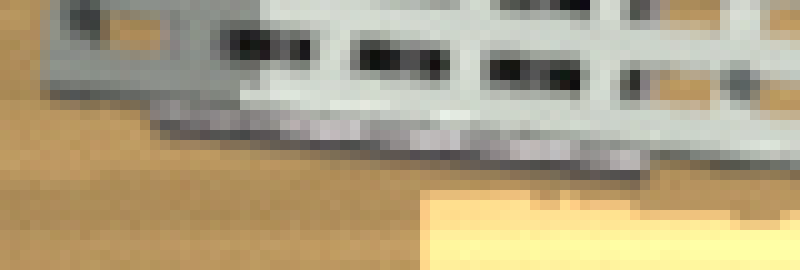

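>>> drive_tool([
  [-1, -1, 0, 0.5],
  [-2, -3, 0, 1.5],
  [-3, -5, 0, 2.5],
  [-4.5, -7, 0, 3.5],
  [-4.5, -9, 0, 4.5],
  [-4.5, -11, 0, 5.5],
  [-4.5, -13, 0, 6.5],
  [-4.5, -15, 0, 7.5],
  [-4.5, -17, 1, 8.5],
  [-4.5, -19, 2, 9.5],
  [-4.5, -21, 3, 10.5],
  [-4.5, -23, 4.5, 11.5],
  [-4.5, -25, 6, 12.7],
  [-4.5, -27, 7.5, 14],
  [-4.5, -29, 9, 15.3],
  [-4.5, -31, 10.5, 16.6],
  [-4.5, -32.5, 12, 18],
  [-4.5, -32.5, 13, 18],
  [-4.5, -32.5, 13.4, 18],
  [-4.5, -32.5, 13.4, 18],
])

```text
time: 17.77
ee_pos: [0.6077, 0.0031, 0.2523]
eef_rot: [-0.521, -0.478, 0.521, -0.478]
ft_force: [0.7, -0.1, -0.3]
width: 0.0872
```

Run:
```python
from h import *
from bench import r
import cv2
st=r.read_state();show(st)
c=r.calibration("wrist")
cv2.imwrite("pics/w11.png",cv2.convertScaleAbs(r.camera("wrist")[:,:,::-1],alpha=1.2))
for z in (.032,0): print(proj(c,[np.r_[s2w(-.004,.163),z],np.r_[s2w(-.004,.023),z],np.r_[s2w(-.010,.163),z],np.r_[s2w(-.010,.023),z]]).round(1))
print(proj(c,[np.r_[s2w(0,.192),.04],np.r_[s2w(0,-.05),.04]]))
```

```text
t 17.7667 p [0.6077 0.0031 0.2523] shelf [-0.0774 -0.0329] jawyaw rel shelf 0.1618645151624636 x [-0. -0. -1.] F [ 0.73 -0.12 -0.29] q [-0.57  0.32  0.61  1.52 -0.19  1.36 -0.02]
[[352.2 -12.9]
 [342.9 134.7]
 [346.  -13. ]
 [337.5 134.7]]
[[345.5  -2.2]
 [337.7 132.6]
 [339.9  -2.2]
 [332.7 132.6]]
[[360.79285237 -52.74671317]
 [343.70239918 200.27204357]]
```

View pics/w11.png

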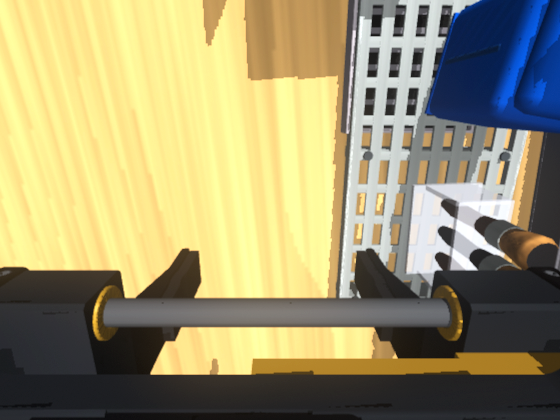

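Run:
```python
import cv2
im=cv2.imread("pics/w11.png")[0:150,320:420]
cv2.imwrite("pics/w11z.png",cv2.resize(im,None,fx=4,fy=4,interpolation=cv2.INTER_NEAREST))
```

```text
(no output)
```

View pics/w11z.png

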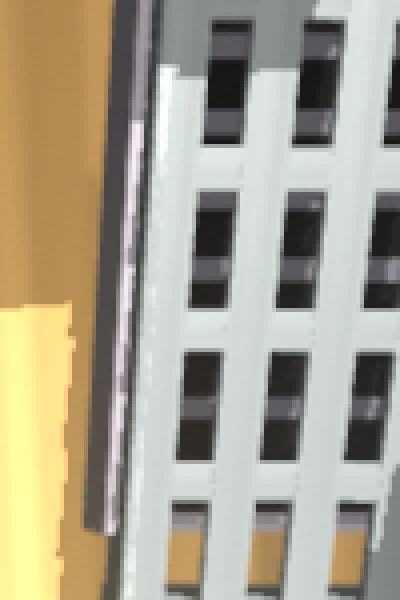

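The close-up shows the bright lip top, about 3 px wide, running right along the shelf's front edge. The strip is even from end to end, so there is no gap and the plate is square. The hand is clear, so I'm handing the job in.

Run:
```python
from h import *
from bench import r
st=r.read_state();print(st['time'],np.abs(st['joint_vel']).max(),st['ft_force'])
print(r.close_job())
```

```text
17.8167 0.0138706293681191 [-0.18822432  1.05797643  0.46583809]
the job is handed in; nothing more can be done
None
```

The plate is under the shelf in the left bay, below the sprayer, with its lip against the front edge. I handed the job in at 17.8 s of the 67 s allowed; no verdict was reported.

**How it was done:** With the jaws open, I pushed the plate's right rim with both fingertips. That moved it about 0.2 m to the left and squared it to the shelf. I then moved the hand behind the lip and pushed the plate about 0.22 m straight in. I stopped when a further 1 mm command moved the hand only about 0.1 mm. The wrist force was then about 11 N backwards and 9 N upwards, the highest I read. The plate was never gripped or lifted.

**Last checks:**
- **Lip against the shelf:** The wrist close-up shows the lip flush along its whole length, with no visible gap.
- **Position and angle:** From where the fingers stopped, the lip's outer face is about 4 mm in front of the shelf edge. The top camera reads 7–8 mm, but that camera's pixel error is about 3 mm, and both are inside the 10 mm limit. The lip is square to the shelf within about 0.01 rad, and the plate is within a few millimetres of the bay's middle.
- **Everything else:** The sprayer, brush stand and the items on the right look unmoved. In the last top view the arm hid most of the wax tin, the sanding block and the drawer pull. They looked in place in the side view. I judged all of this by eye and did not measure it.
- **Hand:** It is clear, and the wrist force was about 1 N (sensor noise).

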